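Lid the washed storage jars

TASK

The storage jars are washed and dry: take the four lids from the draining board and close each jar with its own lid, the one of the same colour and size, set down gently (not dropped) until it sits level and fully home on the rim. Leave the jars standing where they are, and do not disturb the mug or the salt shaker beside them.

Things in the scene. Friction and masses are not known exactly. Their poses are not given: they have to be found in the camera images.
- yellow_jar: Open round mustard-yellow stoneware jar with a pale bare rim and foot, standing on the worktop, loose: outside diameter 50, height 72, mouth (inside) diameter 40, wall 5 mm. Origin: centre of its underside; z up to the mouth. A wall cupboard hangs 275 mm above the worktop, its face about 13 cm or more beyond their centres: keep the wrist clear of it.
- yellow_lid: Loose round lid with a mustard-yellow disc, knob up on the draining board. From its origin (centre of the underside) along z (up): pale plug 0-13 mm, 34 mm wide, the lowest 7 mm tapering to 26; disc 13-21 mm, 50 mm wide; wooden knob to grip, 21-48 mm, 26 mm wide. Closed, the disc rests on the jar's rim, the lid's origin 59 mm above the jar's, the plug with 3 mm play all round.
- green_jar: Open round sage-green stoneware jar with a pale bare rim and foot, standing on the worktop, loose: outside diameter 58, height 72, mouth (inside) diameter 48, wall 5 mm. Origin: centre of its underside; z up to the mouth. A wall cupboard hangs 275 mm above the worktop, its face about 13 cm or more beyond their centres: keep the wrist clear of it.
- green_lid: Loose round lid with a sage-green disc, knob up on the draining board. From its origin (centre of the underside) along z (up): pale plug 0-13 mm, 42 mm wide, the lowest 7 mm tapering to 34; disc 13-21 mm, 58 mm wide; wooden knob to grip, 21-48 mm, 26 mm wide. Closed, the disc rests on the jar's rim, the lid's origin 59 mm above the jar's, the plug with 3 mm play all round.
- red_jar: Open round rust-red stoneware jar with a pale bare rim and foot, standing on the worktop, loose: outside diameter 66, height 72, mouth (inside) diameter 56, wall 5 mm. Origin: centre of its underside; z up to the mouth. A wall cupboard hangs 275 mm above the worktop, its face about 13 cm or more beyond their centres: keep the wrist clear of it.
- red_lid: Loose round lid with a rust-red disc, knob up on the draining board. From its origin (centre of the underside) along z (up): pale plug 0-13 mm, 50 mm wide, the lowest 7 mm tapering to 42; disc 13-21 mm, 66 mm wide; wooden knob to grip, 21-48 mm, 26 mm wide. Closed, the disc rests on the jar's rim, the lid's origin 59 mm above the jar's, the plug with 3 mm play all round.
- blue_jar: Open round dark-blue stoneware jar with a pale bare rim and foot, standing on the worktop, loose: outside diameter 74, height 72, mouth (inside) diameter 64, wall 5 mm. Origin: centre of its underside; z up to the mouth. A wall cupboard hangs 275 mm above the worktop, its face about 13 cm or more beyond their centres: keep the wrist clear of it.
- blue_lid: Loose round lid with a dark-blue disc, knob up on the draining board. From its origin (centre of the underside) along z (up): pale plug 0-13 mm, 58 mm wide, the lowest 7 mm tapering to 50; disc 13-21 mm, 74 mm wide; wooden knob to grip, 21-48 mm, 26 mm wide. Closed, the disc rests on the jar's rim, the lid's origin 59 mm above the jar's, the plug with 3 mm play all round.
- white_mug: White mug with a teal band, 81 mm across (117 with its handle), 92 mm high, standing on the worktop near the jars; no part of the job. Origin: centre of its footprint's bounding box, at the underside; z up.
- salt: Glass salt shaker with a grey cap, 44 mm across, 90 mm high, standing on the worktop near the jars; no part of the job. Origin: centre of its underside; z up.
There are look-alikes about, which are no part of the job. Leave any purple look-alike of the yellow_jar alone. What is shaped like the red_lid but pink is not meant.

How it is judged (in metres and radians):
At the end, for the whole second after the job is handed in: Each lid sits on the jar of its own colour: its axis within 6 mm of the jar's, its disc on the rim within 3 mm in height, level within 0.06 rad; each jar stands upright on the worktop within 4 cm of where it started; everything is at rest (below 2 cm/s) (horizontal distance between yellow_lid and yellow_jar below 0.006 m and z of yellow_lid in the frame of yellow_jar between 0.056 and 0.062 m and angle between each of yellow_lid, yellow_jar, green_lid, green_jar, red_lid, red_jar, blue_lid, blue_jar's own z axis and vertical below 0.06 rad and height (world z) of yellow_jar between -0.006 and 0.006 m and distance of each of yellow_jar, green_jar, red_jar, blue_jar from where it was at the start of the episode below 0.04 m and linear speed of each of yellow_lid, yellow_jar, green_lid, green_jar, red_lid, red_jar, blue_lid, blue_jar below 0.02 m/s and horizontal distance between green_lid and green_jar below 0.006 m and z of green_lid in the frame of green_jar between 0.056 and 0.062 m and height (world z) of green_jar between -0.006 and 0.006 m and horizontal distance between red_lid and red_jar below 0.006 m and z of red_lid in the frame of red_jar between 0.056 and 0.062 m and height (world z) of red_jar between -0.006 and 0.006 m and horizontal distance between blue_lid and blue_jar below 0.006 m and z of blue_lid in the frame of blue_jar between 0.056 and 0.062 m and height (world z) of blue_jar between -0.006 and 0.006 m); the robot touches nothing.
It fails at once if a lid is dropped: it falls freely, out of the fingers, at more than 0.6 m/s (a fall of about 2 cm) ((linear speed of yellow_lid above 0.6 m/s and contact force between the fingers and yellow_lid below 0.05 N) or (linear speed of green_lid above 0.6 m/s and contact force between the fingers and green_lid below 0.05 N) or (linear speed of red_lid above 0.6 m/s and contact force between the fingers and red_lid below 0.05 N) or (linear speed of blue_lid above 0.6 m/s and contact force between the fingers and blue_lid below 0.05 N)).
It fails at once if the white mug is shifted by more than 3 cm or knocked over (distance of white_mug from where it was at the start of the episode above 0.03 m or angle between white_mug's own z axis and vertical above 0.4 rad).
It fails at once if the salt shaker is shifted by more than 3 cm or knocked over (distance of salt from where it was at the start of the episode above 0.03 m or angle between salt's own z axis and vertical above 0.4 rad).
It also fails if it takes over 120 s, if anything falls off the work surface, if the arm or the gripper's body presses on something with over 40 N, if the wrist force passes 120 N, or if a joint passes its speed limit or range.

ROBOT

A 6-joint arm with a two-finger parallel gripper is mounted at the origin on a cart in front of the work surface, level with it; the furniture and walls round the work are solid. World frame = base frame: x ahead of the robot, y to its left, z up, the work surface at z = 0. Lengths are in mm, angles in rad, forces in N, time in s.
With the tool pointing down it reaches from about 350 to 775 mm from the base axis. Payload 7.3 kg.
Tool frame: the origin (TCP) lies between the finger pads; the fingertips stand bot.tips_ahead ahead of it and the grasp point (between the pads) lies 6 mm ahead of it (bot.tips_ahead is the distance from the TCP to the fingertips, in mm); z points along the fingers, y is the line along which they close (so a half turn about z gives the same grasp; the last joint's range is limited). The gripper opens to 92 mm and grips with 3 to 60 N. Pads are 19 mm wide; open, the fingers measure 130 mm over their backs; the gripper's body (75 mm by 190 mm) begins 47 mm behind the grasp point.
Start: joints at [0.958, 0.342, 1.524, -0, 1.275, -0.146], TCP at [236.254, 468.856, 251.741] pointing down, gripper open.
Joint ranges: [-2.53, 2.53], [-0.77, 2.02], [0.04, 2.7], [-1, 4.14], [0.28, 2.66], [-3.11, 3.11]. Speed limits (rad/s): [2.57, 2.57, 3.14, 3.14, 3.14, 3.14].

INTERFACE

Orientations are given as [roll, pitch, yaw] about the fixed x, y, z axes, in that order (R = Rz(yaw) Ry(pitch) Rx(roll)).
In Python, from plant import bot gives the robot as it stands. The module is installed in compiled form; this text tells all that it offers.
- The arm moves only by the tool step_arm, never from a script. Its argument "targets" is one flat list of numbers, 7 for each row, row after row: the opening, from 0 (shut) to 1 (fully open), then the shift along the tool's x, y, z each as a share of 100 mm, from -1 to 1, then the turn, a rotation vector about the tool's x, y, z each as a share of pi/4 rad, from -1 to 1. A call has 1 to 20 rows; each row is the pose to reach, as a shift and turn from the pose commanded when the call began, along the tool's axes at that moment; what a row does not reach only later rows make up. A row lasts 1/8 s, in which the tool goes at most 62.5 mm and 10.7 degrees, less where a joint would pass 70% of its speed; a pose out of reach is approached as far as the arm can. A call with a number of a shift or a turn outside -1 to 1 is refused whole. A call with a gripper value outside its range is refused whole. The fingers move at their own pace and stop on an object; the grip force is fixed at half the most. Time passes only in rows, so rows that repeat a pose let the fingers close. It gives the time, the measured TCP pose, the force, the opening and the grip force at its end, in the units of the state.
- bot.get_obs(): the state, without advancing time (a new reading comes with each control period).
- bot.capture(name): name is "side" or "top"; returns (picture, depth): 480x640x3 uint8, blue, green, red; 480x640 float32, mm along the optical axis (not along the pixel's ray), 0 where there is no reading.
- bot.camera_info(name): a dict with "fx", "fy", "cx", "cy" (pixels), "k1" (the pictures are not rectified: a ray, as slopes to the right and down, at radius r is drawn at 1 + k1 r^2 times it, then the intrinsics apply), "camera_from_world" (4x4, takes a point from world to camera coordinates). Camera axes: x right, y down, z forward; pixel columns grow to the right and rows downward; lengths in mm; the calibration is good to about 2 mm. A picture is of the moment at which its call begins. camera_info takes no time and is no camera call.
- bot.close_job(): hands the job in; it is judged then, once.
The state is a dict: "time": time; "joint_positions": joint angles; "dq": joint speeds; "tau": joint torques, N m; "tool_pos": TCP position; "tcp_rot": TCP orientation; "contact_force": force on the tool from outside, world axes, zero at the start; "moment": the same for the moment, N m; "grip_width": finger opening in mm; "finger_force": force on a finger pad.
Only numpy, scipy, OpenCV 4.12 (cv2) and the standard library are available. Lean on these libraries where they do the work, as an engineer would, in place of code of your own. Each camera call takes 0.05 s, during which the arm holds its last target. There are 200 camera calls.

## Working session

There is one attempt and no reset: what is moved stays moved. The work goes in short steps, Python scripts to look and compute and a tool call to move; the robot and the scene stay as the last step left them, time stands still between calls to the robot, and variables do not carry over. Pictures are saved under pics/ and viewed, at most 14 in all, crops included, and the job is handed in when it is done.

Besides the shell and the picture viewer there is one more tool, called after "Call:" in YAML: its name, and indented under it one key for each argument. step_arm: Moves the arm, as the interface text tells. Shift numbers are shares of 100 mm and turn numbers shares of pi/4 rad, none past 1 either way. Its arguments: {"type":"object","properties":{"targets":{"type":"array"}},"required":["targets"]}

```bash
mkdir -p pics; cat > h.py <<'E'
import numpy as np,cv2
from plant import bot
def cam(n):
    c=bot.camera_info(n);K=np.array([[c["fx"],0,c["cx"]],[0,c["fy"],c["cy"]],[0,0,1.]])
    return K,np.array([c["k1"],0,0,0,0.]),np.array(c["camera_from_world"])
def ray(n,uv):
    K,d,T=cam(n);p=cv2.undistortPoints(np.array(uv,float).reshape(-1,1,2),K,d).reshape(-1,2)
    D=np.c_[p,np.ones(len(p))]@T[:3,:3];return -T[:3,:3].T@T[:3,3],D
def onz(n,uv,z):
    o,D=ray(n,uv);return o+D*((z-o[2])/D[:,2])[:,None]
def cloud(n,dep):
    K,d,T=cam(n);v,u=np.nonzero(dep>0);o,D=ray(n,np.c_[u,v])
    P=np.full(dep.shape+(3,),np.nan);P[v,u]=o+D*dep[v,u][:,None];return P
E
python3 - <<'E'
from h import *
for n in("side","top"):
    im,d=bot.capture(n);cv2.imwrite(f"pics/{n}0.png",im);np.save(n+"d.npy",d)
    print(n,bot.camera_info(n),(d>0).mean())
print(bot.get_obs(),bot.tips_ahead)
E
```

```text
side {'fx': 587.0347370521196, 'fy': 587.0347370521196, 'cx': 328.9981575322449, 'cy': 235.46254186613356, 'k1': -0.12974752420639651, 'camera_from_world': array([[ 9.99690742e-01,  2.44117080e-02,  4.74220609e-03,
        -5.27404631e+02],
       [ 1.70452926e-02, -5.33790930e-01, -8.45444677e-01,
         6.56124296e+01],
       [-1.81074020e-02,  8.45264049e-01, -5.34041955e-01,
         1.28674452e+03],
       [ 0.00000000e+00,  0.00000000e+00,  0.00000000e+00,
         1.00000000e+00]])} 0.9959635416666667
top {'fx': 520.1059055636252, 'fy': 520.1059055636252, 'cx': 326.29859492566203, 'cy': 238.46523400714216, 'k1': -0.1294035439913841, 'camera_from_world': array([[-1.10461506e-03, -9.99923004e-01, -1.23598506e-02,
         9.73893555e+01],
       [-9.84851237e-01,  3.23097345e-03, -1.73371284e-01,
         5.02261197e+02],
       [ 1.73397870e-01,  1.19811056e-02, -9.84778976e-01,
         1.22891894e+03],
       [ 0.00000000e+00,  0.00000000e+00,  0.00000000e+00,
         1.00000000e+00]])} 0.9961197916666666
{'time': 0.1, 'joint_positions': array([ 9.57991773e-01,  3.42640236e-01,  1.52491508e+00, -2.11382042e-05,
        1.27539988e+00, -1.45981717e-01]), 'dq': array([-0.00041392, -0.00307988, -0.00356032, -0.00084331, -0.00081057,
        0.00017267]), 'tau': array([ 9.79253055e-04, -4.32007062e+01, -2.44691670e+01,  7.18946778e-02,
        5.26417291e-02, -7.29627686e-05]), 'tool_pos': array([236.06340089, 468.56716674, 251.12332524]), 'tcp_rot': array([-3.14024167e+00, -1.78200965e-04,  2.67477586e+00]), 'contact_force': array([ 0.23197725, -0.04220513, -0.64867565]), 'moment': array([-0.00322217,  0.02233796,  0.01017914]), 'finger_force': 0.0, 'grip_width': 91.6628483722453} 25.0
```

View pics/top0.png

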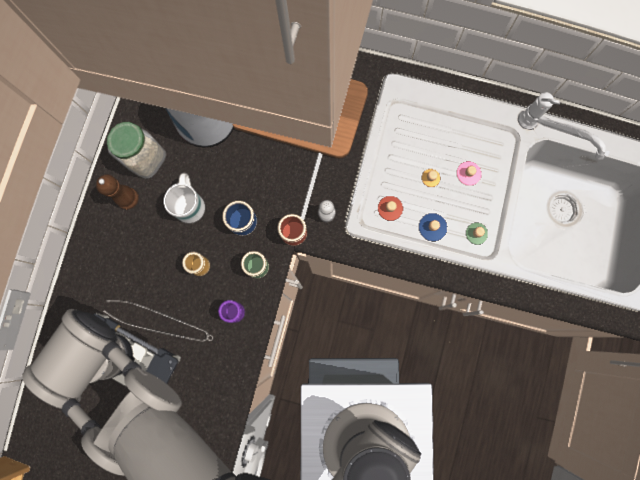

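View pics/side0.png

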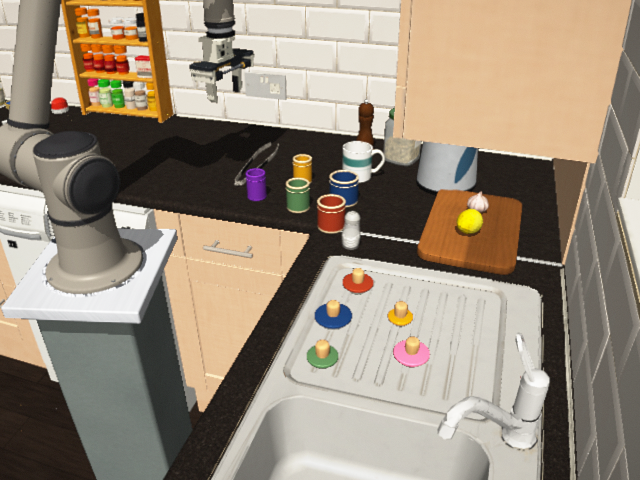

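Top view: jars blue (239,218), red (292,230), green (255,265) and yellow (196,264). The purple look-alike is at (231,311), the mug at (184,202) and the salt at (327,211). Lids are red (391,208), blue (433,227), yellow (431,178) and green (477,233); the pink look-alike is at (469,173). In the side view the gripper hangs at about (220,70).

```bash
cat > meas.py <<'E'
from h import *
from scipy.optimize import least_squares
def fit(xy):
    f=lambda p:np.hypot(*(xy-p[:2]).T)-p[2]
    r=least_squares(f,[*np.median(xy,0),25],loss="soft_l1",f_scale=1.5);return r.x,len(xy)
def circ(P,seed,lo,hi,rad):
    m=(np.hypot(*(P[...,:2]-seed).transpose(2,0,1))<rad)&(P[...,2]>lo)&(P[...,2]<hi)
    return P[m]
E
python3 - <<'E'
from meas import *
np.set_printoptions(precision=1,suppress=True)
d={n:np.load(n+"d.npy") for n in("top","side")};C={n:cloud(n,d[n]) for n in d}
J=dict(yellow=(196,264),green=(255,265),red=(292,230),blue=(239,218),mug=(184,202),salt=(327,211),purple=(231,311))
for k,uv in J.items():
    s=onz("top",[uv],70)[0,:2];o=[]
    for n in C:
        Q=circ(C[n],s,66,78,48);x,c=fit(Q[:,:2]);o+=[x,c,np.median(Q[:,2])]
    print(k,s,*o)
L=dict(red=(391,206),blue=(434,226),yellow=(432,176),green=(479,232),pink=(471,171))
for k,uv in L.items():
    s=onz("top",[uv],35)[0,:2];o=[]
    for n in C:
        Q=circ(C[n],s,-30,60,45);zt=np.percentile(Q[:,2],99.5)
        Kn=circ(C[n],s,zt-5,zt+4,30);z=np.median(Kn[:,2])
        Dk=circ(C[n],s,zt-33,zt-23,40)
        o+=[zt,z,Kn.mean(0),len(Kn),fit(Dk[:,:2])[0] if len(Dk) else None, np.percentile(Q[:,2],5)]
    print(k,s,*o)
# pairs of colour crop
im=cv2.imread("pics/top0.png")
a=cv2.resize(im[150:340,160:350],(400,400));b=cv2.resize(im[120:310,340:530],(400,400));cv2.imwrite("pics/crop1.png",np.hstack([a,b]))
P=C["top"];print("high pts near jars", [P[v,u] for v,u in((140,330),(60,200),(90,75))])
E
```

```text
yellow [436.6 409.6] [440.1 417.5  23. ] 149 71.57356547643667 [444.6 416.   22.8] 116 71.42827743408532
green [434.2 266.3] [438.4 270.9  26.6] 180 71.59683832938924 [442.5 269.3  26.8] 154 71.20350262320312
red [519.  178.6] [525.  179.5  30.5] 196 72.12019766744459 [527.2 178.2  29.9] 199 71.00126173160311
blue [549.2 308.1] [555.1 311.6  34.7] 217 71.7919599118593 [556.  309.8  34.2] 197 70.78165055525585
mug [590.3 446.4] [590.7 449.6  38.1] 116 72.0922452511087 [592.3 451.   38.9] 192 72.68816071434202
salt [565.5  94.2] [575.   96.   16.8] 24 73.43281585956584 [575.3  96.4  16.7] 69 72.30055308475801
purple [324.7 321.3] [325.2 325.9  21.7] 147 71.7840324333597 [328.2 324.2  22.4] 124 70.94503256474655
red [585.9 -65.2] 49.447156877685025 46.684063454892566 [586.  -65.6  46.8] 51 [586.9 -65.7  24.6] -4.1438002070520605 47.94728877258408 45.73430173141389 [586.9 -66.7  45.8] 65 [586.8 -63.6  25.1] -2.4710821152993505
blue [ 534.7 -171.3] 49.12881209551992 46.82035765100284 [ 536.6 -169.5   47. ] 50 [ 537.4 -171.2   27.5] -3.7485394729092487 47.5691827953349 45.66419897319031 [ 
[... 170 characters left out ...]
7] -4.763397612014012 48.39872458108895 46.07754924835888 [ 667.  -174.    46.1] 79 [ 667.3 -169.5   19.5] -3.227701005885996
green [ 519.3 -284.1] 50.52151454099214 47.434488550709375 [ 519.4 -281.4   48. ] 39 [ 521.  -284.    22.2] -6.490565015682296 48.605321800600564 46.035562470930074 [ 522.9 -285.1   46.2] 88 [ 522.2 -281.8   21.8] -5.018028734048357
pink [ 677.5 -272.5] 49.11733817523899 46.503861549394514 [ 677.  -270.9   46.7] 47 [ 678.8 -271.7   25.7] -5.544876825270875 48.785414159732525 46.490345110208864 [ 680.2 -272.6   46.6] 99 [ 680.7 -269.1   25.5] -4.190919145184557
high pts near jars [array([654.1,  85.4, 315.8]), array([708.9, 294.4, 541.9]), array([642.4, 479.2, 584.5])]
```

View pics/crop1.png

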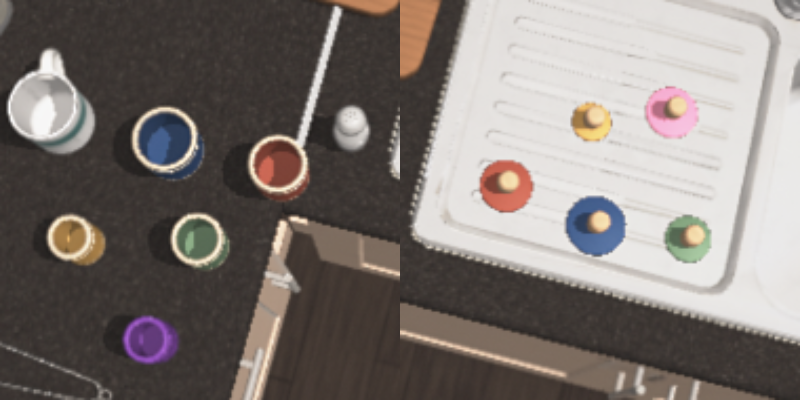

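The crop shows the four wanted jars and lids clearly by colour. The purple jar and the pink lid are the look-alikes, and I will leave them. Next is one colour-edge refinement of the rims and knobs.

```bash
cat >> meas.py <<'E'
# rgb masks of known parts
def proj(n,X):
    K,d,T=cam(n);return cv2.projectPoints(np.array(X,float).reshape(-1,1,3),T[:3,:3],T[:3,3],K,d)[0].reshape(-1,2)
def rim(n,im,s,z,ro):
    "pale ring pixels near s -> plane z -> circle fit"
    h=cv2.cvtColor(im,cv2.COLOR_BGR2HSV);v,u=np.nonzero((h[...,2]>150)&(h[...,1]<110))
    X=onz(n,np.c_[u,v],z);r=np.hypot(*(X[:,:2]-s).T);X=X[(r<ro+4)&(r>ro-11)][:,:2]
    return fit(X)
E
python3 - <<'E'
from meas import *
np.set_printoptions(precision=1,suppress=True)
J=dict(yellow=(442,417,25),green=(440,270,29),red=(526,179,33),blue=(555,311,37))
for k,(x,y,r) in J.items():
    print(k,r-2.5,*[rim(n,cv2.imread(f"pics/{n}0.png"),(x,y),72,r) for n in("top","side")])
H=dict(red=((0,10),(170,180)),blue=((100,125),),yellow=((18,30),),green=((45,80),))
L=dict(red=(586.5,-66,33),blue=(537.5,-171.5,37),yellow=(667,-171.5,25),green=(521,-283,29))
for k,(x,y,r) in L.items():
    o=[]
    for n in("top","side"):
        im=cv2.imread(f"pics/{n}0.png");h=cv2.cvtColor(im,cv2.COLOR_BGR2HSV)
        m=sum((h[...,0]>=a)&(h[...,0]<=b) for a,b in H[k])*(h[...,1]>(150 if k!="green" else 60))
        v,u=np.nonzero(m);X=onz(n,np.c_[u,v],20.5)[:,:2];X=X[np.hypot(*(X-(x,y)).T)<r+6].astype(np.float32)
        o+=[cv2.minEnclosingCircle(X),len(X)]
    print(k,r,*o)
P=onz("top",[(335,140),(80,75)],275);print(P)
E
```

```text
yellow 22.5 (array([440.7, 416.7,  22.9]), 199) (array([443.2, 417.6,  23.4]), 70)
green 26.5 (array([438.6, 270.1,  26.9]), 203) (array([440.7, 269.7,  26.6]), 110)
red 30.5 (array([525.1, 179.2,  30.9]), 236) (array([527.4, 179.2,  31.2]), 136)
blue 34.5 (array([555.1, 310.8,  34.9]), 233) (array([557.7, 310.7,  34.9]), 131)
red 33 ((585.620849609375, -63.09660720825195), 29.916608810424805) 89 ((587.2688598632812, -70.86518859863281), 33.66816711425781) 363Traceback (most recent call last):
  File "<stdin>", line 13, in <module>
  File "h.py", line 10, in onz
    o,D=ray(n,uv);return o+D*((z-o[2])/D[:,2])[:,None]
        ~~~^^^^^^
  File "h.py", line 7, in ray
    K,d,T=cam(n);p=cv2.undistortPoints(np.array(uv,float).reshape(-1,1,2),K,d).reshape(-1,2)
                   ~~~~~~~~~~~~~~~~~~~^^^^^^^^^^^^^^^^^^^^^^^^^^^^^^^^^^^^^^^^
cv2.error: OpenCV(4.12.0) /io/opencv/modules/calib3d/src/undistort.dispatch.cpp:347: error: (-215:Assertion failed) CV_IS_MAT(_src) && CV_IS_MAT(_dst) && (_src->rows == 1 || _src->cols == 1) && (_dst->rows == 1 || _dst->cols == 1) && _src->cols + _src->rows - 1 == _dst->rows + _dst->cols - 1 && (CV_MAT_TYPE(_src->type) == CV_32FC2 || CV_MAT_TYPE(_src->type) == CV_64FC2) && (CV_MAT_TYPE(_dst->type) == CV_32FC2 || CV_MAT_TYPE(_dst->type) == CV_64FC2) in function 'cvUndistortPointsInternal'
```

Call:
step_arm:
  targets: [0.6,0.3,0.0,0.0,0,0,-0.1,0.6,0.3,0,0.0,0,0,-0.3,0.6,0.3,0,0,0,0,-0.45,0.6,0.3,0,0,0,0,-0.594,0.6,0.3,0,0,0,0,-0.594]

```text
time: 0.72
tool_pos: [209.3, 482.2, 251.4]
tcp_rot: [-3.141, -0.0, 3.14]
contact_force: [-0.3, 0.8, -0.3]
grip_width: 55.4
finger_force: 0.0
```

Call:
step_arm:
  targets: [0.6,-0.2,-0.3,0.03,0,0,0,0.6,-0.42,-0.62,0.06,0,0,0,0.6,-0.63,-0.91,0.1,0,0,0]

```text
time: 1.1
tool_pos: [272.9, 390.3, 241.5]
tcp_rot: [-3.141, 0.0, 3.139]
contact_force: [0.4, 0.8, 0.5]
grip_width: 55.1
finger_force: 0.0
```

Call:
step_arm:
  targets: [0.6,-0.2,-0.3,0.03,0,0,0,0.6,-0.42,-0.62,0.06,0,0,0,0.6,-0.63,-0.91,0.1,0,0,0]

```text
time: 1.48
tool_pos: [336.0, 299.2, 231.6]
tcp_rot: [3.142, 0.0, 3.138]
contact_force: [0.4, -0.0, 0.6]
grip_width: 55.3
finger_force: 0.0
```

Call:
step_arm:
  targets: [0.6,-0.2,-0.3,0.03,0,0,0,0.6,-0.42,-0.62,0.06,0,0,0,0.6,-0.63,-0.91,0.1,0,0,0]

```text
time: 1.85
tool_pos: [399.0, 208.1, 221.6]
tcp_rot: [3.141, 0.0, 3.138]
contact_force: [0.6, 0.2, -0.4]
grip_width: 55.3
finger_force: 0.0
```

Call:
step_arm:
  targets: [0.6,-0.2,-0.3,0.03,0,0,0,0.6,-0.42,-0.62,0.06,0,0,0,0.6,-0.63,-0.91,0.1,0,0,0]

```text
time: 2.22
tool_pos: [462.0, 117.1, 211.6]
tcp_rot: [3.141, 0.0, 3.138]
contact_force: [0.6, 0.4, -0.5]
grip_width: 55.0
finger_force: 0.0
```

Call:
step_arm:
  targets: [0.6,-0.2,-0.3,0.03,0,0,0,0.6,-0.42,-0.62,0.06,0,0,0,0.6,-0.63,-0.91,0.1,0,0,0]

```text
time: 2.6
tool_pos: [524.9, 26.0, 201.5]
tcp_rot: [3.141, -0.0, 3.138]
contact_force: [-0.2, 0.0, 0.7]
grip_width: 55.2
finger_force: 0.0
```

Call:
step_arm:
  targets: [0.6,-0.2,-0.3,0.03,0,0,0,0.6,-0.42,-0.62,0.06,0,0,0,0.6,-0.63,-0.92,0.1,0,0,0,0.6,-0.63,-0.92,0.1,0,0,0,0.6,-0.63,-0.92,0.1,0,0,0]

```text
time: 3.22
tool_pos: [586.8, -64.3, 191.4]
tcp_rot: [3.141, -0.001, 3.14]
contact_force: [0.1, -0.2, -1.1]
grip_width: 55.1
finger_force: 0.0
```

Call:
step_arm:
  targets: [0.6,0,0,0.3,0,0,0,0.6,0,-0.01,0.65,0,0,0,0.6,0,-0.01,0.95,0,0,0,0.6,0,-0.01,1,0,0,0]

```text
time: 3.72
tool_pos: [585.7, -64.3, 90.2]
tcp_rot: [3.14, -0.004, -3.141]
contact_force: [0.2, 0.5, -0.2]
grip_width: 54.9
finger_force: 0.0
```

Call:
step_arm:
  targets: [0.6,0,0,0.2,0,0,0,0.6,0,0,0.36,0,0,0,0.6,0,0,0.41,0,0,0,0.2,0,0,0.41,0,0,0,0.0,0,0,0.41,0,0,0,0.0,0,0,0.41,0,0,0,0.0,0,0,0.41,0,0,0]

```text
time: 4.6
tool_pos: [587.6, -65.7, 51.2]
tcp_rot: [3.142, 0.001, 3.141]
contact_force: [0.6, 0.4, 1.6]
grip_width: 23.8
finger_force: 30.0
```

Call:
step_arm:
  targets: [0,0,0,-0.1,0,0,0,0,0,0,-0.3,0,0,0,0,0,0,-0.6,0,0,0,0,0,0,-1,0,0,0]

```text
time: 5.1
tool_pos: [586.7, -65.7, 151.4]
tcp_rot: [3.141, -0.002, 3.141]
contact_force: [0.4, 0.7, -0.7]
grip_width: 24.0
finger_force: 30.0
```

Call:
step_arm:
  targets: [0,0,0.0,-0.3,0,0,0,0,0.2,0.3,-0.4,0,0,0,0,0.4,0.7,-0.4,0,0,0,0,0.5,1,-0.4,0,0,0,0,0.5,1,-0.4,0,0,0,0,0.5,1,-0.4,0,0,0]

```text
time: 5.85
tool_pos: [537.6, 33.9, 191.2]
tcp_rot: [-3.141, 0.001, 3.142]
contact_force: [0.2, 0.0, -2.0]
grip_width: 24.1
finger_force: 30.0
```

```bash
cat > look.py <<'E'
from meas import *
import sys
np.set_printoptions(precision=1,suppress=True)
def look(tag,w=130):
    t=bot.get_obs();p=t["tool_pos"];out=[]
    for n in("top","side"):
        im,d=bot.capture(n);cv2.imwrite(f"pics/{tag}_{n}.png",im);np.save(f"{tag}_{n}.npy",d)
        u,v=proj(n,[p-[0,0,30]])[0].astype(int)
        c=im[max(v-65,0):v+65,max(u-65,0):u+65];out.append(cv2.resize(c,(390,390)))
    cv2.imwrite(f"pics/{tag}.png",np.hstack(out));print(t["time"],p,t["tcp_rot"],t["grip_width"])
    return p
if __name__=="__main__": look(sys.argv[1])
E
python3 look.py r1
```

```text
5.85 [537.6  33.9 191.2] [-3.1  0.   3.1] 24.1435973514132
```

View pics/r1.png

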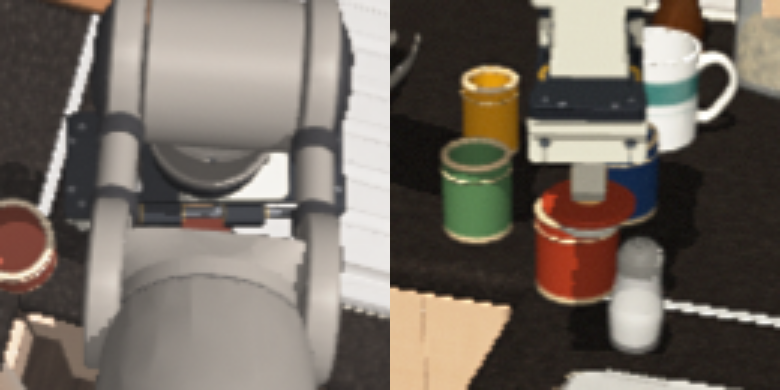

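Side crop: the red lid hangs level under the fingers at about (585,215) in the crop. The red jar behind it and the salt are untouched. I'll measure the lid's x offset in the grip from the side view.

```bash
cat > held.py <<'E'
from look import *
# held lid: disc centre relative to TCP from the side view (disc top at TCP-30)
def held(tag,H,R,smin=120):
    p=look(tag);im=cv2.imread(f"pics/{tag}_side.png");h=cv2.cvtColor(im,cv2.COLOR_BGR2HSV)
    P=cloud("side",np.load(f"{tag}_side.npy"))
    m=sum((h[...,0]>=a)&(h[...,0]<=b) for a,b in H)*(h[...,1]>smin)
    k=(m>0)&(np.hypot(P[...,0]-p[0],P[...,1]-p[1])<R+12)&(np.abs(P[...,2]-(p[2]-33))<14)
    v,u=np.nonzero(k);zt=P[k][:,2];print("z disc rel TCP",np.percentile(zt,[5,50,95])-p[2])
    X=onz("side",np.c_[u,v],p[2]-30)[:,:2]-p[:2]
    print("plane extents rel x",X.min(0),X.max(0),"mid x",(X[:,0].min()+X[:,0].max())/2)
    t=P[k]; t=t[t[:,2]>p[2]-33][:,:2]-p[:2]
    hull=cv2.convexHull(t.astype(np.float32))[:,0];hull=hull[hull[:,1]<5]
    r=least_squares(lambda c:np.hypot(*(hull-c).T)-R,[0,0],loss="soft_l1");print("centre rel TCP",r.x,len(hull))
E
python3 -c "
from held import *
held('r2',((0,10),(170,180)),33)"
```

```text
5.95 [537.7  33.4 190.8] [-3.1  0.   3.1] 24.63519626499797
z disc rel TCP [-37.1 -32.2 -29.7]
plane extents rel x [-30.3 -44.7] [31.9 23.5] mid x 0.7814509684896507
centre rel TCP [ 0.3 -0.2] 9
```

Call:
step_arm:
  targets: [0,0.03,0.3,0,0,0,0,0,0.06,0.65,0,0,0,0,0,0.09,0.9,0,0,0,0,0,0.09,1,0,0,0,0]

```text
time: 6.55
tool_pos: [528.4, 134.9, 190.6]
tcp_rot: [3.142, -0.0, -3.141]
contact_force: [0.0, 0.1, -0.1]
grip_width: 24.2
finger_force: 30.0
```

Call:
step_arm:
  targets: [0,0.0,0.25,0,0,0,0,0,0.02,0.45,0.1,0,0,0,0,0.02,0.46,0.35,0,0,0,0,0.02,0.46,0.55,0,0,0,0,0.02,0.46,0.6,0,0,0,0,0.02,0.46,0.6,0,0,0]

```text
time: 7.3
tool_pos: [526.5, 180.1, 130.5]
tcp_rot: [-3.141, -0.0, 3.141]
contact_force: [-0.2, 0.1, -0.8]
grip_width: 24.5
finger_force: 30.0
```

```bash
python3 -c "
from held import *
held('r3',((0,10),(170,180)),33)"
```

```text
7.3 [526.5 180.1 130.5] [-3.1 -0.   3.1] 24.517386526905753
z disc rel TCP [-36.1 -31.4 -28.6]
plane extents rel x [-29.6 -43.8] [31.4 25.3] mid x 0.9479416874208937
centre rel TCP [ 0.7 -1.1] 12
```

View pics/r3.png

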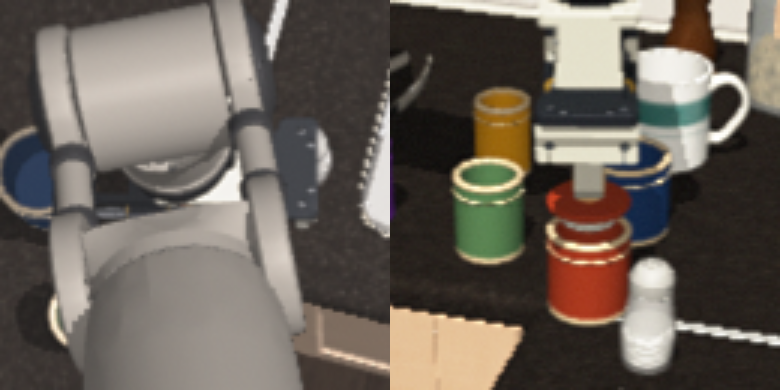

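The lid is centred above the red jar. Lowering gently.

Call:
step_arm:
  targets: [0,0,0,0.05,0,0,0,0,0,0,0.1,0,0,0,0,0,0,0.14,0,0,0,0,0,0,0.17,0,0,0,0,0,0,0.19,0,0,0,0,0,0,0.2,0,0,0,0,0,0,0.2,0,0,0]

```text
time: 8.28
tool_pos: [526.5, 180.4, 111.4]
tcp_rot: [3.141, 0.001, 3.141]
contact_force: [-1.4, 0.5, 3.4]
grip_width: 24.2
finger_force: 30.0
```

Call:
step_arm:
  targets: [0.3,0,0,0,0,0,0,0.45,0,0,0,0,0,0,0.5,0,0,0,0,0,0,0.5,0,0,-0.1,0,0,0,0.5,0,0,-0.4,0,0,0,0.5,0,0,-0.8,0,0,0]

```text
time: 9.02
tool_pos: [526.0, 180.2, 191.5]
tcp_rot: [-3.141, -0.002, 3.141]
contact_force: [0.8, -0.1, 0.2]
grip_width: 45.8
finger_force: 0.0
```

Call:
step_arm:
  targets: [0.5,-0.0,-0.3,0,0,0,0,0.5,-0.0,-0.7,0,0,0,0,0.5,-0.0,-1,0,0,0,0,0.5,-0.0,-1,0,0,0,0]

```text
time: 9.52
tool_pos: [526.6, 78.7, 191.5]
tcp_rot: [-3.141, 0.001, 3.138]
contact_force: [-0.1, 0.4, -0.2]
grip_width: 45.9
finger_force: 0.0
```

```bash
cat > chk.py <<'E'
from look import *
def chk(tag,s,R):
    look(tag)
    for n in("top","side"):
        P=cloud(n,np.load(f"{tag}_{n}.npy"))
        for nm,a,b,r in(("knob",100,112,20),("disc",74,84,R+6)):
            Q=circ(P,s,a,b,r)
            if len(Q): print(n,nm,Q.mean(0),len(Q),fit(Q[:,:2])[0],"z-plane tilt",np.linalg.lstsq(np.c_[Q[:,:2]-s,np.ones(len(Q))],Q[:,2],rcond=None)[0]*[1e3,1e3,1])
    im=cv2.imread(f"pics/{tag}_side.png");u,v=proj("side",[[*s,75]])[0].astype(int);cv2.imwrite(f"pics/{tag}_c.png",cv2.resize(im[v-50:v+50,u-65:u+65],(520,400)))
E
python3 -c "
from chk import *
chk('r4',(526.4,179.3),33)"
```

```text
9.525 [526.6  78.7 191.5] [-3.1  0.   3.1] 45.91193812279263
top knob [518.5 184.7 104.7] 26 [525.8 177.9  11.9] z-plane tilt [ 246.4 -262.6  108.1]
top disc [517.9 196.1  79.1] 201 [525.4 180.4  24.8] z-plane tilt [ 23.8 -29.5  79.8]
side knob [527.7 171.3 102.7] 18 [525.9 180.3  11.8] z-plane tilt [  96.6 -123.   101.5]
side disc [527.4 170.4  79.1] 256 [526.4 179.2  25.1] z-plane tilt [-15.9  39.3  79.5]
```

View pics/r4_c.png

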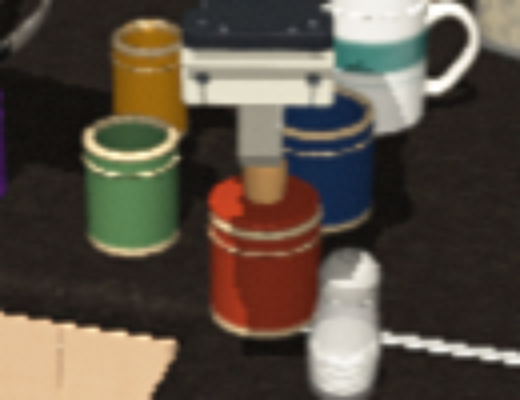

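The red lid is seated: disc top at 79.5 mm, level and centred. Now the blue lid.

Call:
step_arm:
  targets: [0.55,-0.0,-0.3,0,0,0,0,0.55,-0.05,-0.6,0,0,0,0,0.55,-0.1,-0.9,0,0,0,0]

```text
time: 10.0
tool_pos: [536.6, -9.2, 191.0]
tcp_rot: [3.141, 0.0, -3.14]
contact_force: [0.7, 1.1, 0.5]
grip_width: 50.4
finger_force: 0.0
```

Call:
step_arm:
  targets: [0.55,-0.0,-0.4,0,0,0,0,0.55,-0.02,-0.75,0,0,0,0,0.55,-0.02,-1,0,0,0,0]

```text
time: 10.38
tool_pos: [538.8, -109.9, 190.8]
tcp_rot: [3.141, 0.0, -3.141]
contact_force: [0.7, -0.2, -0.4]
grip_width: 50.7
finger_force: 0.0
```

Call:
step_arm:
  targets: [0.55,0,-0.3,0,0,0,0,0.55,0,-0.55,0.2,0,0,0,0.55,0,-0.6,0.5,0,0,0,0.55,0,-0.6,0.6,0,0,0,0.55,0,-0.6,0.6,0,0,0,0.55,0,-0.6,0.6,0,0,0]

```text
time: 11.12
tool_pos: [539.1, -169.2, 131.8]
tcp_rot: [-3.141, 0.002, -3.141]
contact_force: [-0.1, 0.3, 0.8]
grip_width: 50.6
finger_force: 0.0
```

Call:
step_arm:
  targets: [0.55,0.01,-0.02,0.3,0,0,0,0.55,0.01,-0.02,0.6,0,0,0,0.55,0.01,-0.02,0.76,0,0,0,0.55,0.01,-0.02,0.8,0,0,0,0.2,0.01,-0.02,0.8,0,0,0,0.0,0.01,-0.02,0.8,0,0,0,0.0,0.01,-0.02,0.8,0,0,0,0.0,0.01,-0.02,0.8,0,0,0]

```text
time: 12.12
tool_pos: [537.7, -171.9, 51.5]
tcp_rot: [-3.141, 0.001, 3.141]
contact_force: [-0.1, 0.2, 5.3]
grip_width: 24.2
finger_force: 30.0
```

Call:
step_arm:
  targets: [0,0,0,-0.1,0,0,0,0,0,0,-0.3,0,0,0,0,0,0,-0.6,0,0,0,0,0,0,-1,0,0,0]

```text
time: 12.62
tool_pos: [536.6, -171.4, 151.3]
tcp_rot: [3.141, -0.002, 3.141]
contact_force: [0.5, -0.7, -1.2]
grip_width: 24.2
finger_force: 30.0
```

Call:
step_arm:
  targets: [0,0,0.1,-0.2,0,0,0,0,0,0.3,-0.4,0,0,0,0,0,0.7,-0.4,0,0,0,0,0.05,1,-0.4,0,0,0]

```text
time: 13.12
tool_pos: [532.2, -70.5, 191.4]
tcp_rot: [3.142, 0.001, 3.141]
contact_force: [-0.1, 0.0, -1.1]
grip_width: 24.1
finger_force: 30.0
```

Call:
step_arm:
  targets: [0,0,0.35,0,0,0,0,0,0,0.7,0,0,0,0,0,0,1,0,0,0,0,0,0,1,0,0,0,0,0,0,1,0,0,0,0]

```text
time: 13.75
tool_pos: [532.3, 27.8, 190.9]
tcp_rot: [-3.141, 0.0, 3.142]
contact_force: [0.6, -0.2, -0.9]
grip_width: 24.3
finger_force: 30.0
```

```bash
python3 -c "
from held import *
held('b1',((100,125),),37)"
```

```text
13.75 [532.3  27.8 190.9] [-3.1  0.   3.1] 24.32251087623601
z disc rel TCP [-35.9 -32.5 -30.2]
plane extents rel x [-33.  -47.3] [35.2 25.3] mid x 1.1287428325123585
centre rel TCP [0.7 0.1] 11
```

Call:
step_arm:
  targets: [0,0,0.3,0,0,0,0,0,0,0.65,0,0,0,0,0,0,1,0,0,0,0]

```text
time: 14.22
tool_pos: [532.6, 128.1, 190.8]
tcp_rot: [-3.142, 0.0, 3.139]
contact_force: [0.9, 0.3, -0.9]
grip_width: 24.5
finger_force: 30.0
```

Call:
step_arm:
  targets: [0,-0.04,0.35,0,0,0,0,0,-0.1,0.7,0,0,0,0,0,-0.15,1,0,0,0,0]

```text
time: 14.6
tool_pos: [547.9, 228.5, 190.7]
tcp_rot: [-3.142, 0.0, 3.14]
contact_force: [0.0, -0.5, -1.4]
grip_width: 24.2
finger_force: 30.0
```

Call:
step_arm:
  targets: [0,-0.04,0.35,0,0,0,0,0,-0.09,0.7,0,0,0,0,0,-0.09,0.83,0.2,0,0,0,0,-0.09,0.83,0.45,0,0,0,0,-0.09,0.83,0.6,0,0,0,0,-0.09,0.83,0.6,0,0,0,0,-0.09,0.83,0.6,0,0,0]

```text
time: 15.48
tool_pos: [557.0, 310.9, 131.5]
tcp_rot: [3.141, 0.001, 3.141]
contact_force: [-0.4, -0.0, 0.1]
grip_width: 24.4
finger_force: 30.0
```

```bash
python3 -c "
from held import *
held('b2',((100,125),),37)"
```

```text
15.475 [557.  310.9 131.5] [3.1 0.  3.1] 24.383243983757538
z disc rel TCP [-35.1 -31.7 -29.4]
plane extents rel x [-35.1 -47.1] [36.  23.3] mid x 0.45050734535755055
centre rel TCP [ 1.6 -1.9] 8
```

View pics/b2.png

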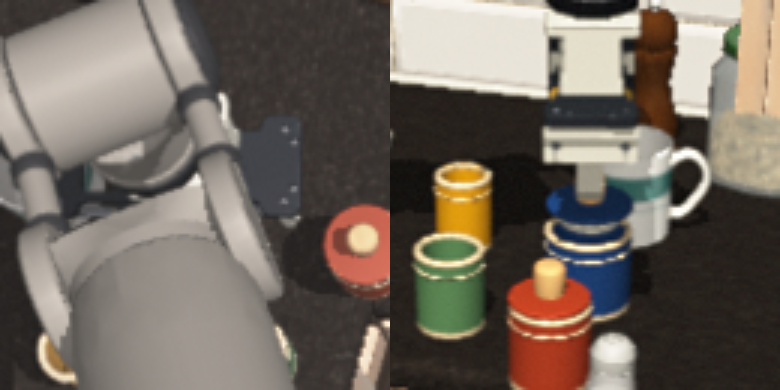

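The blue lid is centred over the blue jar, with the mug clear. Lowering and releasing.

Call:
step_arm:
  targets: [0,0,0,0.05,0,0,0,0,0,0,0.1,0,0,0,0,0,0,0.14,0,0,0,0,0,0,0.17,0,0,0,0,0,0,0.19,0,0,0,0,0,0,0.2,0,0,0,0,0,0,0.205,0,0,0,0,0,0,0.205,0,0,0]

```text
time: 16.58
tool_pos: [556.5, 311.3, 111.7]
tcp_rot: [3.141, 0.001, 3.141]
contact_force: [-2.7, -1.6, 7.8]
grip_width: 24.4
finger_force: 30.0
```

Call:
step_arm:
  targets: [0.3,0,0,0,0,0,0,0.45,0,0,0,0,0,0,0.5,0,0,0,0,0,0,0.5,0,0,-0.1,0,0,0,0.5,0,0,-0.4,0,0,0,0.5,0,0,-0.8,0,0,0]

```text
time: 17.32
tool_pos: [556.0, 311.1, 190.8]
tcp_rot: [-3.141, -0.002, 3.141]
contact_force: [0.8, 0.2, 0.7]
grip_width: 45.8
finger_force: 0.0
```

Call:
step_arm:
  targets: [0.5,0.1,-0.3,0,0,0,0,0.5,0.2,-0.65,0,0,0,0,0.5,0.3,-1,0,0,0,0]

```text
time: 17.7
tool_pos: [526.2, 210.5, 191.1]
tcp_rot: [3.141, 0.001, -3.141]
contact_force: [-0.1, -0.2, 0.3]
grip_width: 46.2
finger_force: 0.0
```

```bash
python3 -c "
from chk import *
chk('b3',(556.4,310.8),37)"
```

```text
17.7 [526.2 210.5 191.1] [ 3.1  0.  -3.1] 46.1528119238021
top knob [555.3 302.4 104.5] 21 [555.6 315.9  14.5] z-plane tilt [ 27.6 -62.2 104. ]
top disc [543.4 301.   79. ] 60 [552.9 366.1  68.6] z-plane tilt [18.5 18.  79.4]
side knob [556.6 306.2 105.2] 49 [555.1 307.2   8.9] z-plane tilt [-43.7  92.  105.6]
side disc [556.1 300.5  79.5] 272 [555.7 309.5  28.7] z-plane tilt [ 6.5 30.7 79.8]
```

View pics/b3_c.png

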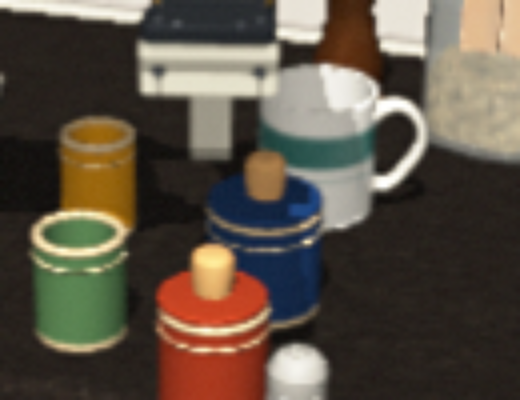

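The blue lid is seated. Now the green lid at (521.7, -283).

Call:
step_arm:
  targets: [0.55,0,-0.35,0,0,0,0,0.55,0,-0.7,0,0,0,0,0.55,0.0,-1,0,0,0,0]

```text
time: 18.18
tool_pos: [526.9, 110.8, 190.9]
tcp_rot: [3.141, 0.001, 3.141]
contact_force: [0.8, 0.4, -0.8]
grip_width: 50.3
finger_force: 0.0
```

Call:
step_arm:
  targets: [0.55,0,-0.35,0,0,0,0,0.55,0,-0.7,0,0,0,0,0.55,0.0,-1,0,0,0,0]

```text
time: 18.55
tool_pos: [527.0, 10.5, 190.9]
tcp_rot: [3.141, 0.001, 3.141]
contact_force: [-0.5, 0.3, 0.9]
grip_width: 50.3
finger_force: 0.0
```

Call:
step_arm:
  targets: [0.55,0,-0.35,0,0,0,0,0.55,0,-0.7,0,0,0,0,0.55,0.0,-1,0,0,0,0]

```text
time: 18.92
tool_pos: [527.0, -89.6, 190.8]
tcp_rot: [-3.142, 0.001, 3.141]
contact_force: [-0.0, -0.6, -0.6]
grip_width: 50.2
finger_force: 0.0
```

Call:
step_arm:
  targets: [0.55,0,-0.35,0,0,0,0,0.55,0,-0.7,0,0,0,0,0.55,0.0,-1,0,0,0,0]

```text
time: 19.3
tool_pos: [527.0, -189.7, 190.8]
tcp_rot: [-3.141, 0.001, 3.141]
contact_force: [-0.1, 0.3, 0.7]
grip_width: 50.7
finger_force: 0.0
```

Call:
step_arm:
  targets: [0.55,0,-0.35,0,0,0,0,0.55,0.04,-0.7,0,0,0,0,0.55,0.04,-0.93,0.2,0,0,0,0.55,0.04,-0.93,0.5,0,0,0,0.55,0.04,-0.93,0.6,0,0,0,0.55,0.04,-0.93,0.6,0,0,0,0.55,0.04,-0.93,0.6,0,0,0]

```text
time: 20.18
tool_pos: [523.1, -281.7, 131.5]
tcp_rot: [-3.14, 0.002, -3.141]
contact_force: [0.6, -0.3, -0.4]
grip_width: 50.6
finger_force: 0.0
```

Call:
step_arm:
  targets: [0.55,0.01,-0.01,0.3,0,0,0,0.55,0.01,-0.01,0.6,0,0,0,0.55,0.01,-0.01,0.76,0,0,0,0.55,0.01,-0.01,0.8,0,0,0,0.2,0.01,-0.01,0.8,0,0,0,0.0,0.01,-0.01,0.8,0,0,0,0.0,0.01,-0.01,0.8,0,0,0,0.0,0.01,-0.01,0.8,0,0,0]

```text
time: 21.18
tool_pos: [521.7, -282.9, 51.0]
tcp_rot: [-3.141, 0.001, 3.141]
contact_force: [0.6, 0.9, 4.4]
grip_width: 24.2
finger_force: 30.0
```

Call:
step_arm:
  targets: [0,0,0,-0.1,0,0,0,0,0,0,-0.3,0,0,0,0,0,0,-0.6,0,0,0,0,0,0,-1,0,0,0]

```text
time: 21.68
tool_pos: [520.6, -282.4, 150.7]
tcp_rot: [3.14, -0.002, 3.141]
contact_force: [0.8, -0.4, -0.5]
grip_width: 24.2
finger_force: 30.0
```

Call:
step_arm:
  targets: [0,0,0.1,-0.2,0,0,0,0,0,0.3,-0.4,0,0,0,0,0,0.7,-0.4,0,0,0,0,0.05,1,-0.4,0,0,0]

```text
time: 22.18
tool_pos: [515.9, -180.4, 190.6]
tcp_rot: [3.141, -0.0, -3.141]
contact_force: [0.2, -0.3, -0.8]
grip_width: 24.1
finger_force: 30.0
```

Call:
step_arm:
  targets: [0,0.05,0.35,0,0,0,0,0,0.1,0.7,0,0,0,0,0,0.2,1,0,0,0,0,0,0.2,1,0,0,0,0,0,0.2,1,0,0,0,0]

```text
time: 22.8
tool_pos: [496.4, -82.6, 190.5]
tcp_rot: [-3.141, 0.0, -3.141]
contact_force: [-0.2, 0.9, -0.3]
grip_width: 24.4
finger_force: 30.0
```

```bash
python3 -c "
from held import *
held('g1',((45,80),),29,60)"
```

```text
22.8 [496.4 -82.6 190.5] [-3.1  0.  -3.1] 24.364857746248568
z disc rel TCP [-36.2 -32.2 -30.3]
plane extents rel x [-26.4 -38.5] [27.1 16.4] mid x 0.3634076590903703
centre rel TCP [0.  0.6] 12
```

Call:
step_arm:
  targets: [0,0.05,0.3,0,0,0,0,0,0.1,0.65,0,0,0,0,0,0.15,0.95,0,0,0,0]

```text
time: 23.28
tool_pos: [481.4, 12.5, 190.1]
tcp_rot: [3.142, -0.0, 3.14]
contact_force: [-0.3, -0.0, -1.0]
grip_width: 23.9
finger_force: 30.0
```

Call:
step_arm:
  targets: [0,0.05,0.3,0,0,0,0,0,0.1,0.65,0,0,0,0,0,0.15,0.95,0,0,0,0]

```text
time: 23.65
tool_pos: [466.6, 107.8, 190.2]
tcp_rot: [3.142, 0.0, 3.14]
contact_force: [0.8, 0.5, -0.1]
grip_width: 24.6
finger_force: 30.0
```

Call:
step_arm:
  targets: [0,0.05,0.3,0,0,0,0,0,0.1,0.65,0,0,0,0,0,0.15,0.95,0,0,0,0]

```text
time: 24.02
tool_pos: [451.7, 202.9, 190.2]
tcp_rot: [3.142, 0.0, 3.14]
contact_force: [-0.6, -0.5, -0.4]
grip_width: 24.3
finger_force: 30.0
```

Call:
step_arm:
  targets: [0,0.05,0.3,0,0,0,0,0,0.1,0.6,0,0,0,0,0,0.11,0.67,0.2,0,0,0,0,0.11,0.67,0.45,0,0,0,0,0.11,0.67,0.6,0,0,0,0,0.11,0.67,0.6,0,0,0,0,0.11,0.67,0.6,0,0,0]

```text
time: 24.9
tool_pos: [441.1, 269.2, 130.9]
tcp_rot: [3.141, 0.001, 3.141]
contact_force: [-0.0, -0.6, -0.1]
grip_width: 24.2
finger_force: 30.0
```

```bash
python3 -c "
from held import *
held('g2',((45,80),),29,60)"
```

```text
24.9 [441.1 269.2 130.9] [3.1 0.  3.1] 24.242153297128308
z disc rel TCP [-35.8 -31.8 -29.4]
plane extents rel x [-25.  -40.8] [25.9 14.1] mid x 0.45212055087600334
centre rel TCP [ 3.5 -3.7] 7
```

View pics/g2.png

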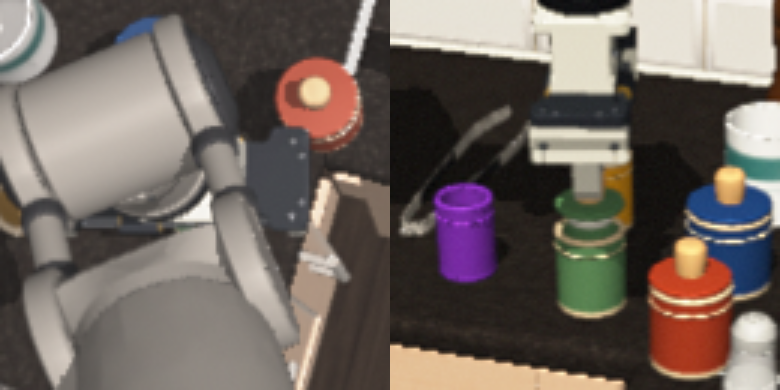

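The green lid is above the green jar, and the crop shows purple as a separate jar well to the left. Small trim, then lower.

Call:
step_arm:
  targets: [0,0.01,0.01,0.04,0,0,0,0,0.01,0.01,0.09,0,0,0,0,0.01,0.01,0.13,0,0,0,0,0.01,0.01,0.17,0,0,0,0,0.01,0.01,0.19,0,0,0,0,0.01,0.01,0.2,0,0,0,0,0.01,0.01,0.2,0,0,0,0,0.01,0.01,0.2,0,0,0]

```text
time: 26.0
tool_pos: [439.5, 270.3, 111.2]
tcp_rot: [3.141, 0.001, 3.141]
contact_force: [-2.5, -1.6, 8.0]
grip_width: 24.6
finger_force: 30.0
```

Call:
step_arm:
  targets: [0.3,0,0,0,0,0,0,0.45,0,0,0,0,0,0,0.5,0,0,0,0,0,0,0.5,0,0,-0.1,0,0,0,0.5,0,0,-0.4,0,0,0,0.5,0,0,-0.8,0,0,0]

```text
time: 26.75
tool_pos: [439.0, 270.1, 191.0]
tcp_rot: [-3.141, -0.002, 3.141]
contact_force: [0.7, 0.3, 0.4]
grip_width: 46.1
finger_force: 0.0
```

Call:
step_arm:
  targets: [0.5,-0.1,-0.3,0,0,0,0,0.5,-0.2,-0.65,0,0,0,0,0.5,-0.3,-0.95,0,0,0,0]

```text
time: 27.12
tool_pos: [469.7, 174.3, 191.1]
tcp_rot: [3.141, 0.001, 3.141]
contact_force: [0.3, 0.3, 0.5]
grip_width: 45.8
finger_force: 0.0
```

Call:
step_arm:
  targets: [0.5,-0.1,-0.3,0,0,0,0,0.5,-0.2,-0.65,0,0,0,0,0.5,-0.3,-0.95,0,0,0,0]

```text
time: 27.5
tool_pos: [499.7, 79.1, 190.9]
tcp_rot: [3.142, 0.001, 3.141]
contact_force: [0.2, 0.4, 0.0]
grip_width: 45.7
finger_force: 0.0
```

```bash
python3 -c "
from chk import *
chk('g3',(439.7,269.8),29)"
```

```text
27.5 [499.7  79.1 190.9] [3.1 0.  3.1] 45.701203132601066
top knob [437.2 269.4 105.7] 88 [437.4 269.6   8.7] z-plane tilt [ 16.5  37.1 105.7]
top disc [436.  269.3  79.3] 337 [437.9 270.6  22.5] z-plane tilt [14.7  7.5 79.4]
side knob [437.4 264.7 105. ] 30 [437.8 265.5   5.6] z-plane tilt [246.5 366.  107.4]
side disc [441.7 260.   79.2] 179 [441.  268.7  22.4] z-plane tilt [ 4.3 60.3 79.8]
```

View pics/g3_c.png

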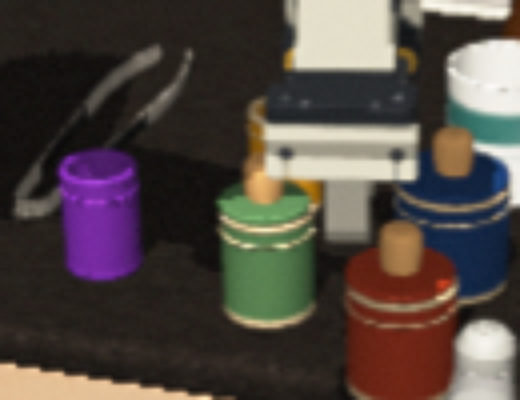

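The green lid is seated: 79.4 mm, level. Last is the yellow lid at (667, -171.5).

Call:
step_arm:
  targets: [0.55,-0.1,-0.35,0,0,0,0,0.55,-0.2,-0.7,0,0,0,0,0.55,-0.3,-1,0,0,0,0]

```text
time: 27.98
tool_pos: [529.5, -20.1, 190.7]
tcp_rot: [3.141, 0.001, 3.142]
contact_force: [-0.1, -0.1, 0.7]
grip_width: 50.4
finger_force: 0.0
```

Call:
step_arm:
  targets: [0.55,-0.2,-0.3,0,0,0,0,0.55,-0.4,-0.6,0,0,0,0,0.55,-0.7,-1,0,0,0,0]

```text
time: 28.35
tool_pos: [599.8, -119.3, 190.9]
tcp_rot: [3.141, 0.0, -3.141]
contact_force: [0.3, 0.7, -0.2]
grip_width: 50.7
finger_force: 0.0
```

Call:
step_arm:
  targets: [0.55,-0.3,-0.25,0,0,0,0,0.55,-0.6,-0.4,0,0,0,0,0.55,-0.67,-0.5,0.2,0,0,0,0.55,-0.67,-0.5,0.5,0,0,0,0.55,-0.67,-0.5,0.6,0,0,0,0.55,-0.67,-0.5,0.6,0,0,0,0.55,-0.67,-0.5,0.6,0,0,0]

```text
time: 29.22
tool_pos: [666.7, -169.6, 131.6]
tcp_rot: [-3.141, 0.002, -3.142]
contact_force: [0.4, -0.2, -0.6]
grip_width: 50.3
finger_force: 0.0
```

Call:
step_arm:
  targets: [0.55,0,-0.02,0.3,0,0,0,0.55,0,-0.02,0.6,0,0,0,0.55,0,-0.02,0.76,0,0,0,0.55,0,-0.02,0.8,0,0,0,0.2,0,-0.02,0.8,0,0,0,0.0,0,-0.02,0.8,0,0,0,0.0,0,-0.02,0.8,0,0,0,0.0,0,-0.02,0.8,0,0,0]

```text
time: 30.22
tool_pos: [666.8, -171.7, 51.1]
tcp_rot: [-3.141, 0.002, 3.141]
contact_force: [-0.4, 0.8, 3.3]
grip_width: 24.3
finger_force: 30.0
```

Call:
step_arm:
  targets: [0,0,0,-0.1,0,0,0,0,0,0,-0.3,0,0,0,0,0,0,-0.6,0,0,0,0,0,0,-1,0,0,0]

```text
time: 30.72
tool_pos: [665.9, -171.7, 151.7]
tcp_rot: [3.141, -0.001, 3.141]
contact_force: [0.7, -0.5, -0.2]
grip_width: 24.5
finger_force: 30.0
```

Call:
step_arm:
  targets: [0,0.1,0.1,-0.2,0,0,0,0,0.3,0.3,-0.4,0,0,0,0,0.6,0.6,-0.4,0,0,0,0,0.9,0.9,-0.4,0,0,0]

```text
time: 31.22
tool_pos: [575.7, -81.1, 192.0]
tcp_rot: [-3.141, 0.002, 3.141]
contact_force: [0.8, 1.1, -0.3]
grip_width: 24.4
finger_force: 30.0
```

Call:
step_arm:
  targets: [0,0.3,0.3,0,0,0,0,0,0.6,0.6,0,0,0,0,0,0.8,0.9,0,0,0,0,0,0.8,0.9,0,0,0,0,0,0.8,0.9,0,0,0,0]

```text
time: 31.85
tool_pos: [497.2, 7.9, 191.4]
tcp_rot: [-3.141, 0.002, -3.141]
contact_force: [0.5, -0.3, -0.3]
grip_width: 24.4
finger_force: 30.0
```

```bash
python3 -c "
from held import *
held('y1',((18,30),),25,140)"
```

```text
31.85 [497.2   7.9 191.4] [-3.1  0.  -3.1] 24.43789852540103
z disc rel TCP [-37.8 -32.6 -30.3]
plane extents rel x [-21.3 -37.4] [23.8 12.7] mid x 1.227105219123274
centre rel TCP [ 0.2 -0.6] 10
```

Call:
step_arm:
  targets: [0,0.05,0.3,0,0,0,0,0,0.1,0.65,0,0,0,0,0,0.14,1,0,0,0,0]

```text
time: 32.33
tool_pos: [482.9, 108.4, 190.2]
tcp_rot: [-3.142, 0.0, 3.14]
contact_force: [1.2, -0.2, -0.2]
grip_width: 24.2
finger_force: 30.0
```

Call:
step_arm:
  targets: [0,0.05,0.35,0,0,0,0,0,0.1,0.7,0,0,0,0,0,0.14,1,0,0,0,0]

```text
time: 32.7
tool_pos: [469.0, 208.9, 190.2]
tcp_rot: [3.142, 0.0, 3.141]
contact_force: [-0.3, 1.0, -0.2]
grip_width: 24.5
finger_force: 30.0
```

Call:
step_arm:
  targets: [0,0.05,0.35,0,0,0,0,0,0.1,0.7,0,0,0,0,0,0.14,1,0,0,0,0]

```text
time: 33.08
tool_pos: [455.1, 309.1, 190.1]
tcp_rot: [-3.142, 0.0, 3.141]
contact_force: [-0.0, -1.2, -1.0]
grip_width: 24.3
finger_force: 30.0
```

Call:
step_arm:
  targets: [0,0.05,0.35,0,0,0,0,0,0.1,0.7,0,0,0,0,0,0.13,1,0,0,0,0]

```text
time: 33.45
tool_pos: [442.1, 409.2, 190.0]
tcp_rot: [-3.142, -0.0, 3.141]
contact_force: [0.9, 0.2, -1.1]
grip_width: 24.3
finger_force: 30.0
```

Call:
step_arm:
  targets: [0,0,0.09,0.1,0,0,0,0,0,0.09,0.3,0,0,0,0,0,0.09,0.5,0,0,0,0,0,0.09,0.6,0,0,0,0,0,0.09,0.6,0,0,0,0,0,0.09,0.6,0,0,0]

```text
time: 34.2
tool_pos: [442.1, 417.3, 130.9]
tcp_rot: [3.141, 0.001, 3.141]
contact_force: [0.6, -0.3, 0.2]
grip_width: 24.5
finger_force: 30.0
```

```bash
python3 -c "
from held import *
held('y2',((18,30),),25,140)"
```

```text
34.2 [442.1 417.3 130.9] [3.1 0.  3.1] 24.474533745757054
z disc rel TCP [-35.8 -31.8 -29.1]
plane extents rel x [-21.9 -37.1] [26.9 16. ] mid x 2.4904425182652687
centre rel TCP [ 3.  -1.2] 7
```

View pics/y2.png

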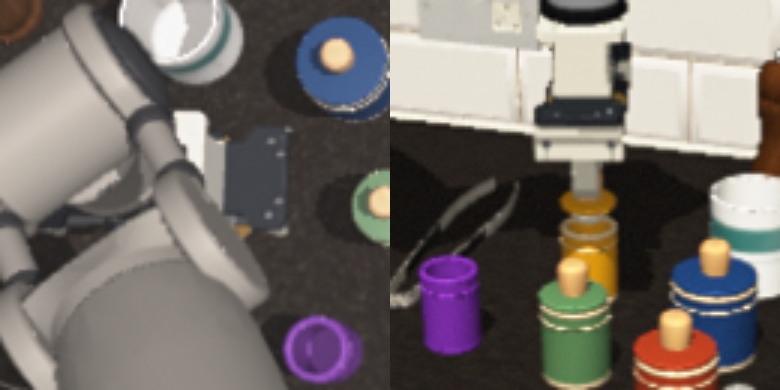

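The yellow lid is centred over the yellow jar (crop x about 588 for both). Lowering.

Call:
step_arm:
  targets: [0,0,0,0.04,0,0,0,0,0,0,0.09,0,0,0,0,0,0,0.13,0,0,0,0,0,0,0.17,0,0,0,0,0,0,0.19,0,0,0,0,0,0,0.2,0,0,0,0,0,0,0.2,0,0,0,0,0,0,0.2,0,0,0]

```text
time: 35.3
tool_pos: [441.6, 417.3, 111.4]
tcp_rot: [3.141, 0.001, 3.141]
contact_force: [-1.7, -2.0, 6.5]
grip_width: 24.5
finger_force: 30.0
```

Call:
step_arm:
  targets: [0.3,0,0,0,0,0,0,0.45,0,0,0,0,0,0,0.5,0,0,0,0,0,0,0.5,0,0,-0.1,0,0,0,0.5,0,0,-0.4,0,0,0,0.5,0,0,-0.8,0,0,0]

```text
time: 36.05
tool_pos: [441.1, 417.0, 190.9]
tcp_rot: [-3.141, -0.001, 3.141]
contact_force: [1.0, 0.1, 0.4]
grip_width: 45.9
finger_force: 0.0
```

Call:
step_arm:
  targets: [0.5,0.3,0.1,-0.2,0,0,0,0.5,0.65,0.2,-0.4,0,0,0,0.5,1,0.3,-0.6,0,0,0]

```text
time: 36.42
tool_pos: [340.5, 447.5, 251.7]
tcp_rot: [3.141, 0.001, 3.141]
contact_force: [0.1, 0.6, -0.3]
grip_width: 46.3
finger_force: 0.0
```

Call:
step_arm:
  targets: [0.5,0.3,0.1,0,0,0,0,0.5,0.65,0.2,0,0,0,0,0.5,1,0.2,0,0,0,0,0.5,1,0.2,0,0,0,0,0.5,1,0.2,0,0,0,0]

```text
time: 37.05
tool_pos: [242.0, 467.5, 250.8]
tcp_rot: [3.141, 0.001, 3.142]
contact_force: [-0.5, 1.0, -0.1]
grip_width: 46.1
finger_force: 0.0
```

```bash
python3 -c "
from chk import *
chk('y3',(442,417.2),25)
P=cloud('top',np.load('y3_top.npy'))
for k,s,R in(('g',(439.7,269.8),29),('r',(526.3,179.2),33),('b',(556.4,310.8),37)):
    Q=circ(P,s,74,84,R+6);print(k,fit(Q[:,:2])[0],np.linalg.lstsq(np.c_[Q[:,:2]-s,np.ones(len(Q))],Q[:,2],rcond=None)[0]*[1e3,1e3,1],circ(P,s,100,112,20).mean(0))
for k,s in(('mug',(591,450)),('salt',(575,96))): print(k,fit(circ(P,s,66,78,48)[:,:2]))
im=cv2.imread('pics/y3_top.png');cv2.imwrite('pics/fin.png',cv2.resize(im[150:350,140:360],(792,600)*1 if 0 else (660,600)))"
```

```text
37.05 [242.  467.5 250.8] [3.1 0.  3.1] 46.12662493129796
top knob [440.1 416.3 105.8] 89 [440.  416.7   8.9] z-plane tilt [-25.1  23.9 105.8]
top disc [438.9 414.2  79.1] 226 [440.8 418.7  20.6] z-plane tilt [-16.3  10.5  79. ]
side knob [444.4 412.6 105.3] 45 [443.7 414.7   9.1] z-plane tilt [-71.9 169.8 106.2]
side disc [444.7 408.1  79.4] 103 [444.2 416.7  19.9] z-plane tilt [11.9 41.  79.7]
g [438.1 270.7  22.5] [-0.3 13.6 79.1] [437.3 269.3 105.6]
r [525.4 180.2  25. ] [  0.3 -11.3  79.2] [523.6 179.7 105.6]
b [556.4 312.1  27.9] [-0.7 -1.1 79.2] [554.9 310.8 106. ]
mug (array([590.6, 449.6,  38.2]), 107)
salt (array([574.7,  95.3,  16.9]), 23)
```

View pics/fin.png

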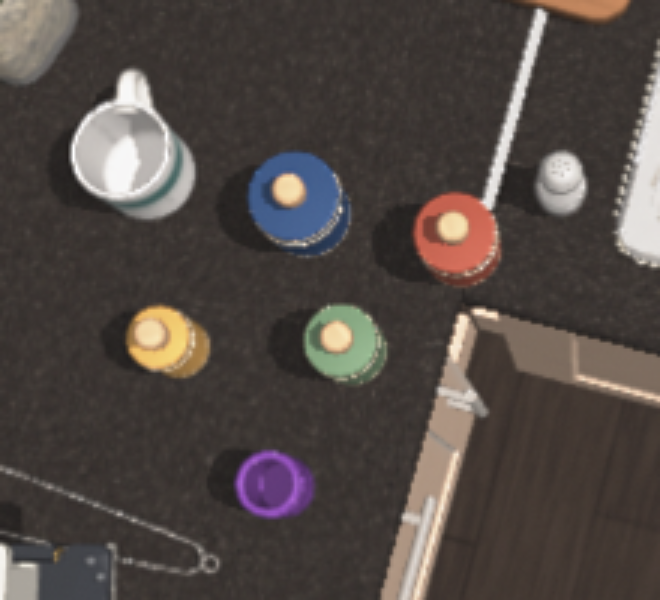

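View pics/y3_c.png

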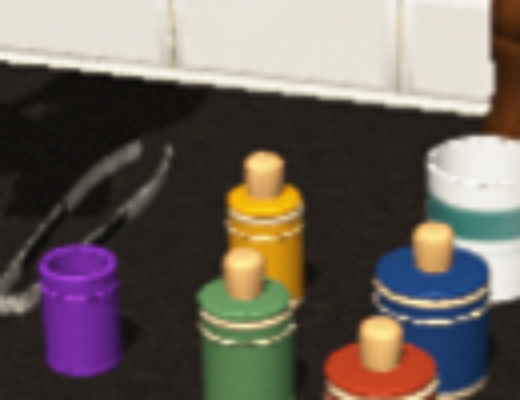

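All four lids sit level on their own jars, and the mug, salt and purple jar are unmoved. The arm is clear, so I'm handing in.

```bash
python3 -c "
from plant import bot
print(bot.close_job())"
```

```text
the job is handed in; nothing more can be done
None
```

I closed all four jars with their own lids and handed the job in at about 37 s on the robot's clock. In the final pictures every lid sits level and home on its rim, and the mug and salt shaker are where they started; the hand-in gave no verdict.

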